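# Lock the drooping deck of a levelling table level with its taper key

### The job

The deck of the levelling table has dropped at its front edge; bring it back to level and lock it there with the red taper key. Put the key, thin end first, into the slot under the middle of the front edge, and push it in along the slot until the deck has come up firmly against its two stops and the key sits tight under the foot screw: a firm push, not forced, since an overdriven key bends the stops. Let only the key lift the deck (keep the gripper off the deck and its glass), do not disturb the tape roll, the conical flask and the small beaker, and leave the key in place.

Things in the scene. Friction and masses are not known exactly. Their poses are not given: they have to be found in the camera images.
- table: Fixed grey base frame of the levelling table, 215 mm deep, 236 mm wide. Origin: on the bench top (z = -0.002) at the slot mouth, middle of the front; x level into the slot, y left, z up. Side rails 14 mm high at y = +-103 mm. Two aluminium stop posts 56 mm high at x = 14, y = +-110 mm; their lips reach in over the deck's front corners to y = +-87 mm: the deck is level when it touches them.
- slot_mouth (a point): Middle of the mouth of the key slot, on the bench (the table's origin and axes). The slot is an open channel along the table's x with the bench as its floor, 30 mm wide, between two front plates 10 mm high from x = 6 to x = 66 mm; the mouth is flared to about 40 mm.
- deck: Dark steel deck, 196 mm wide, 10 mm thick, clear glass plate clipped on top, hinged at the back. Origin: middle of its front edge, half its thickness up (table x = 9, z = 41 mm when level; hinge pin at table x = 193); axes parallel to the table's when level. It droops by 0.06 rad at the start and swings up only to level, where the stops hold it. Underside of the front edge 36 mm above the bench when level, 25 drooped.
- foot_place (a point): Point on the deck's underside where the brass foot screw comes out (table x = 22 mm, y = 0). The screw hangs down from here, 13 mm thick, domed end: the end is 18 to 23 mm above the bench when the deck is level, 7 to 13 mm drooped. How far it is out differs each time and is not measured; it is locked. Deck weight on it about 3 N; on the stops the force rises steeply with each mm of push.
- key: Loose taper key of slippery red plastic, about 0.11 kg, 146 mm long, 26 mm wide, flat base. Origin: on its underside, below the grip; x points to the thin end, z up. From x = -15 to 13 mm it is 27 mm high, then tapers evenly to 6 mm at x = 131 mm. It is self-locking: it stays where it is pushed.
- key_grip (a point): Middle of the top of the key's grip, 52 mm above the underside: an upright block with black grooves on the thick end, 26 mm wide (key y), 25 mm long (key x = -15 to 10 mm); its back is flush with the key's back end.
- key_tip (a point): Middle of the lower edge of the key's thin end (key x = 131 mm), axes as the key's. Lifting the deck takes a push of 2 to 8 N along the slot; on the stops the push rises, and the key then presses on the screw with 0.7 to 1.1 times the push. It is tight at 12 N or more on the screw, overdriven above 30 N: a final push of about 20 N is right.
- tape_roll: Loose roll of cream paper tape, 66 mm across, 19 mm high, lying flat on the bench to the left; origin under its centre.
- conical_flask: Loose small glass conical flask, 60 mm across, 75 mm high, standing to the right between the table and the hood's side; origin under its centre.
- small_beaker: Loose small white beaker, 45 mm across, 54 mm high, standing to the left; origin under its centre.
Mind the look-alikes: they are no part of the job. There is more than one size of the key; the job needs the larger.

How it is judged:
On the way:
1. the key's thin end is in the slot, under the front edge, while the deck still droops (x of key_tip in the frame of table above 0.008 m and y of key_tip in the frame of table between -0.012 and 0.012 m and angle between deck's own z axis and vertical above 0.03 rad), for 0.1 s.
At the end, for the whole second after the job is handed in: the deck is level within 0.005 rad (0.3 degrees), the key lies flat in the slot, straight within 0.12 rad, its thin end at least 60 mm past the mouth, pressing up on the deck's foot screw with more than 12 N, and everything is at rest (angle between deck's own z axis and vertical below 0.005 rad and contact force between key and deck above 12 N and angle between the x axis of key and the x axis of table, either way round below 0.12 rad and angle between key's own z axis and vertical below 0.05 rad and x of key_tip in the frame of table above 0.06 m and linear speed of key below 0.005 m/s and angular speed of deck below 0.02 rad/s); the robot touches nothing.
It fails at once if the key is overdriven: it presses on the deck with more than 30 N (contact force between key and deck above 30 N).
It fails at once if the gripper or arm presses on the deck or its glass with more than 3 N (contact force between any of the fingers, the arm and deck above 3 N).
It fails at once if the tape roll is moved by more than 20 mm or tipped (distance of tape_roll from where it was at the start of the episode above 0.02 m or angle between tape_roll's own z axis and vertical above 0.3 rad).
It fails at once if the conical flask is moved by more than 20 mm or tipped (distance of conical_flask from where it was at the start of the episode above 0.02 m or angle between conical_flask's own z axis and vertical above 0.3 rad).
It fails at once if the small beaker is moved by more than 20 mm or tipped (distance of small_beaker from where it was at the start of the episode above 0.02 m or angle between small_beaker's own z axis and vertical above 0.3 rad).
It also fails if it takes over 64 s, if anything falls off the work surface, if the arm or the gripper's body presses on something with over 40 N, if the wrist force passes 120 N, or if a joint passes its speed limit or range.

### The arm

A 6-joint arm with a two-finger parallel gripper is mounted at the origin on a cart in front of the work surface, level with it; the furniture and walls round the work are solid. World frame = base frame: x ahead of the robot, y to its left, z up, the work surface at z = 0. Lengths are in m, angles in rad, forces in N, time in s.
With the tool pointing down it reaches from about 0.25 to 0.8 m from the base axis. Payload 3.9 kg.
Tool frame: the origin (TCP) lies midway between the tips of the shut fingers; the grasp point (between the pads) lies 19 mm behind it; z points along the fingers, y is the line along which they close (so a half turn about z gives the same grasp; the last joint's range is limited). The gripper opens to 85 mm and grips with 20 to 120 N. Pads are 22 mm wide; open, the fingers measure 114 mm over their backs; the gripper's body (76 mm by 85 mm) begins 54 mm behind the grasp point. The pads swing forward as they close: fully open they stand 13 mm farther back than shut.
Start: joints at [1.109, 0.26, -0.138, 1.173, 0, 1.571], TCP at [0.234, 0.47, 0.231] pointing down, gripper open.
Joint ranges: [-2.78, 2.78], [-0.83, 1.72], [-1.28, 1.37], [-1.9, 2.12], [-1.57, 1.48], [-3.14, 3.14]. Speed limits (rad/s): [2.57, 2.57, 3.14, 3.14, 3.14, 3.14].

### API

Orientations are given as a rotation vector (axis times angle).
In Python, from station import bot gives the robot as it stands. The module is installed in compiled form; this text tells all that it offers.
- The arm moves only by the tool drive_tool, never from a script. Its argument "increments" is a list of rows, each a list of 7 numbers: the shift along the tool's x, y, z in m, then the turn, a rotation vector about the tool's x, y, z in rad, then the opening, from -1 (shut) to 1 (fully open). In form: [[tx, ty, tz, ax, ay, az, gripper], ...]. A call has 1 to 5 rows; each row is the pose to reach, as a shift and turn from the pose commanded when the call began, along the tool's axes at that moment; what a row does not reach only later rows make up. A row lasts 1/12 s, in which the tool goes at most 41.7 mm and 7.16 degrees, less where a joint would pass 70% of its speed; a pose out of reach is approached as far as the arm can. A call with a gripper value outside its range is refused whole. The fingers move at their own pace and stop on an object; the grip force is fixed at half the most. Time passes only in rows, so rows that repeat a pose let the fingers close. It gives the time, the measured TCP pose, the force, the opening and the grip force at its end, in the units of the state.
- bot.get_obs(): the state, without advancing time (a new reading comes with each control period).
- bot.snapshot(name): name is "scene" or "top"; returns (picture, depth): 400x640x3 uint8, red, green, blue; 400x640 float32, m along the optical axis (not along the pixel's ray), 0 where there is no reading.
- bot.camera_model(name): a dict with "fovy" (degrees; the focal length in pixels is half the picture's height over the tangent of half this angle, whatever the lens; pixels are square), "cx", "cy" (the principal point, pixels), "rvec" (rotation vector, rad) and "tvec" (3), from world to camera coordinates, as OpenCV has them. Camera axes: x right, y down, z forward; pixel columns grow to the right and rows downward; lengths in m; the calibration is good to about 2 mm. A picture is of the moment at which its call begins. camera_model takes no time and is no camera call.
- bot.job_done(): hands the job in; it is judged then, once.
Trained networks look in the newest picture that a camera, given by its name, has taken for a name from the list of things; names that differ only in an ending like _2 or _b are one class to them, and where a whole thing is asked for, a point or a joint stands for the part that bears it (a point fixed in the world has none). Each returns a list of dicts, best first, with "conf" (0 to 1); they miss things now and then, are a little off and sometimes report something else, mostly with a low value. They report only what shows in the picture. A call takes as long as a camera call. They do not tell look-alikes from the thing itself.
- bot.find_in(camera, label): "bbox" ([left, top, right, bottom] in pixels, round what is visible of it).
- bot.place_of(camera, label): "at" ([column, row] in pixels: a listed point, or the origin of a listed thing).
The state is a dict: "t": time; "q": joint angles; "joint_vel": joint speeds; "effort": joint torques, N m; "position": TCP position; "tcp_rot": TCP orientation; "contact_force": force on the tool from outside, world axes, zero at the start; "moment": the same for the moment, N m; "grip_width": opening from 0.0 (shut) to 1.0 (fully open); "finger_force": force on a finger pad.
Only numpy, scipy, OpenCV 4.12 (cv2) and the standard library are available. Lean on these libraries where they do the work, as an engineer would, in place of code of your own. Each camera call takes 0.05 s, during which the arm holds its last target. There are 200 camera calls.

## Working session

There is one attempt and no reset: what is moved stays moved. The work goes in short steps, Python scripts to look and compute and a tool call to move; the robot and the scene stay as the last step left them, time stands still between calls to the robot, and variables do not carry over. Pictures are saved under pics/ and viewed, at most 10 in all, crops included, and the job is handed in when it is done.

Besides the shell and the picture viewer there is one more tool, called by a JSON object that holds its "fn" and its "kwargs". drive_tool: Moves the arm, as the interface text tells. Its arguments: {"type":"object","properties":{"increments":{"type":"array"}},"required":["increments"]}

```bash
mkdir -p pics
cat > h.py <<'E'
import numpy as np, cv2
from station import bot
from scipy.spatial.transform import Rotation as R
def K(c):
    m=bot.camera_model(c); f=200/np.tan(np.radians(m["fovy"]/2))
    return f,m["cx"],m["cy"],R.from_rotvec(m["rvec"]).as_matrix(),np.array(m["tvec"])
def ray(c,u,v):
    f,cx,cy,Rm,t=K(c); d=Rm.T@np.array([(u-cx)/f,(v-cy)/f,1]); return -Rm.T@t,d
def onz(c,u,v,z):
    o,d=ray(c,u,v); return o+d*(z-o[2])/d[2]
def dep(c,u,v,D):
    o,d=ray(c,u,v); return o+d*D[int(round(v)),int(round(u))]
def tri(c1,p1,c2,p2):
    o1,d1=ray(c1,*p1); o2,d2=ray(c2,*p2)
    s=np.linalg.lstsq(np.c_[d1,-d2],o2-o1,rcond=None)[0]
    a,b=o1+d1*s[0],o2+d2*s[1]; return (a+b)/2,np.linalg.norm(a-b)
def cloud(c,D):
    f,cx,cy,Rm,t=K(c); v,u=np.mgrid[:400,:640]
    P=np.stack([(u-cx)/f*D,(v-cy)/f*D,D],-1); return (P-t)@Rm
def shot(c,name=None):
    p,D=bot.snapshot(c)
    if name: cv2.imwrite("pics/"+name,p[...,::-1])
    return p,D
E
python3 - <<'E'
from h import *
np.set_printoptions(precision=4,suppress=True)
for c in("scene","top"):
    p,D=shot(c,c+"0.png"); np.save(c+"0.npy",D)
    print(c,K(c)[0],ray(c,320,200))
    for l in("key_grip","key_tip","key","slot_mouth","foot_place","deck","tape_roll","conical_flask","small_beaker"):
        for r in bot.place_of(c,l)[:3]:
            u,v=r["at"]; 
            print(l,round(r["conf"],2),np.round(r["at"],1),"z0",onz(c,u,v,0)[:2],"dep",dep(c,u,v,D) if 0<=u<639 and 0<=v<399 else "")
print(bot.get_obs())
E
```

```text
scene 420.6886957009558 (array([0.1067, 0.9616, 0.6326]), array([ 0.3719, -0.6595, -0.6533]))
key_grip 0.85 [373.6 186.8] z0 [0.3821 0.2139] dep [0.3601 0.2737 0.0506]
key_grip 0.84 [290.1 301.6] z0 [0.3711 0.5925] dep [0.3559 0.6137 0.0363]
key_tip 0.92 [358.9 236.4] z0 [0.3383 0.3809] dep [0.3365 0.3854 0.0049]
key_tip 0.71 [346.2 332.9] z0 [0.2553 0.596 ] dep [ 0.2558  0.595  -0.0018]
key 0.88 [371. 205.] z0 [0.3592 0.2771] dep [0.351  0.2995 0.0207]
key 0.71 [295.6 316. ] z0 [0.3463 0.6126] dep [0.3409 0.6204 0.0142]
slot_mouth 0.69 [289.3 197.3] z0 [0.5321 0.3522] dep [ 0.5342  0.3493 -0.003 ]
foot_place 0.88 [281.7 186.8] z0 [0.5688 0.3296] dep [0.5388 0.3707 0.0411]
deck 0.87 [289.6 191.2] z0 [0.5438 0.3334] dep [0.5427 0.335  0.0016]
tape_roll 0.92 [327.4 258.1] z0 [0.3649 0.4677] dep [0.3587 0.4796 0.0154]
tape_roll 0.21 [288.5 187.2] z0 [0.5542 0.3223] dep [0.5498 0.3287 0.0064]
conical_flask 0.93 [335.6 163.4] z0 [0.5054 0.1784] dep [0.4957 0.1975 0.0154]
conical_flask 0.59 [372.4 188. ] z0 [0.3826 0.2195] dep [0.3618 0.2755 0.0477]
small_beaker 0.8 [271.2 264.9] z0 [0.449
[... 820 characters left out ...]
 [280.5 222.6] z0 [0.3718 0.4651] dep [ 0.3719  0.4652 -0.0006]
conical_flask 0.6 [399.9 167.6] z0 [0.503  0.1792] dep [0.496  0.1876 0.0416]
small_beaker 0.81 [249.9 187.9] z0 [0.455 0.539] dep [ 0.4551  0.5391 -0.0005]
{'t': 1.0, 'q': array([ 1.109 ,  0.26  , -0.1381,  1.1727,  0.    ,  1.5708]), 'joint_vel': array([ 0.0009,  0.001 ,  0.0008, -0.0001, -0.0002,  0.0025]), 'effort': array([  0.0009, -40.5619,  25.4242,   0.0009,  -0.    ,  -0.    ]), 'position': array([0.2339, 0.47  , 0.2313]), 'tcp_rot': array([-0.719 , -3.0582, -0.0001]), 'contact_force': array([-0.5422,  0.7792, -0.444 ]), 'moment': array([ 0.0396, -0.0667,  0.0067]), 'finger_force': 0.0, 'grip_width': 1.0030984899832913}
```

View pics/scene0.png

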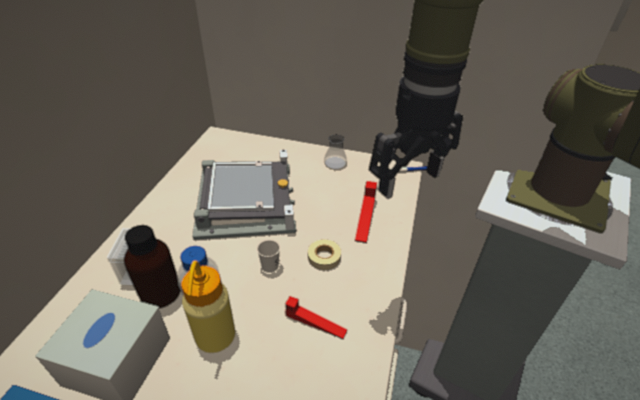

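View pics/top0.png

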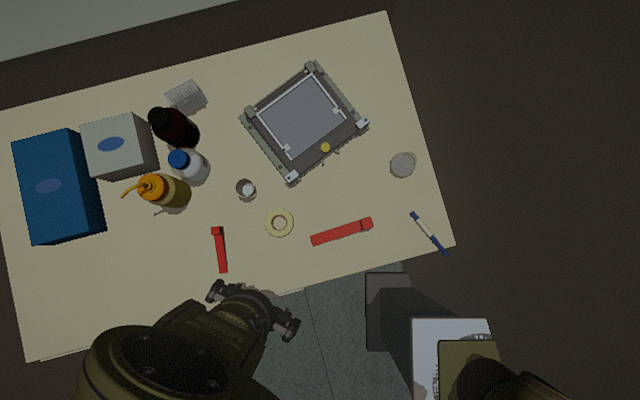

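Run:
```python
from h import *
np.set_printoptions(precision=4,suppress=True)
for c in("scene","top"):
    p=cv2.imread(f"pics/{c}0.png"); D=np.load(c+"0.npy"); P=cloud(c,D)
    h=cv2.cvtColor(p,cv2.COLOR_BGR2HSV)
    m=(((h[...,0]<8)|(h[...,0]>172))&(h[...,1]>130)&(h[...,2]>60)).astype(np.uint8)
    n,L,s,ce=cv2.connectedComponentsWithStats(m)
    for i in range(1,n):
        if s[i,4]<60: continue
        Q=P[(L==i)&(D>0)]
        r=cv2.minAreaRect(Q[:,:2].astype(np.float32))
        print(c,s[i],ce[i],"rect",r,"zmax",np.percentile(Q[:,2],98))
        top=Q[Q[:,2]>Q[:,2].max()-.006]; print(" top mean",top.mean(0),"rect",cv2.minAreaRect(top[:,:2].astype(np.float32)))
# table: aluminium posts / deck plane in top cloud
P=cloud("top",np.load("top0.npy"))
print("tri mouth",tri("scene",(289.3,197.3),"top",(330.4,158.7)),"foot",tri("scene",(281.7,186.8),"top",(328.3,148.6)))
print("tri grip",tri("scene",(373.6,186.8),"top",(365.9,222.9)),"tip",tri("scene",(358.9,236.4),"top",(307.6,237.7)))
```

```text
scene [355 181  22  61 686] [366.0379 212.1064] rect ((0.3510306179523468, 0.32442691922187805), (0.02439921908080578, 0.14589160680770874), 17.673398971557617) zmax 0.050033504025131396
 top mean [0.3686 0.2692 0.0489] rect ((0.369299054145813, 0.2670188844203949), (0.02312457002699375, 0.02591642551124096), 22.037124633789062)
scene [286 296  61  43 845] [312.4615 318.3361] rect ((0.3092919588088989, 0.6067885160446167), (0.1068209782242775, 0.02077849954366684), 7.0074782371521) zmax 0.03731897743633359
 top mean [0.3538 0.6129 0.0362] rect ((0.3540208637714386, 0.6119915246963501), (0.01679038070142269, 0.019961152225732803), 8.860352516174316)
top [310 217  63  29 684] [341.2047 231.0044] rect ((0.3506242334842682, 0.3239191174507141), (0.025710809975862503, 0.1446281373500824), 17.606313705444336) zmax 0.05133199860360156
 top mean [0.3691 0.2659 0.0498] rect ((0.36908331513404846, 0.2659757733345032), (0.023989535868167877, 0.02293560653924942), 18.375398635864258)
top [211 227  17  46 397] [219.4458 249.2443] rect ((0.31013110280036926, 0.6065213084220886), (0.11116873472929001, 0.030963784083724022), 12.68259048461914) zmax 0.03849012563169373
 top mean [0.3533 0.6098 0.0371] rect ((0.35333502292633057, 0.6100836396217346), (0.019084986299276352, 0.015904013067483902), 89.8751449584961)
tri mouth (array([ 0.5299,  0.3479, -0.0032]), np.float64(0.008883014143372687)) foot (array([0.5477, 0.3528, 0.0241]), np.float64(0.006924375507421351))
tri grip (array([0.3665, 0.2659, 0.0429]), np.float64(0.006739186340637664)) tip (array([0.3339, 0.3989, 0.0186]), np.float64(0.005144709383061201))
```

The scene picture shows the large key at (366,212) and the small look-alike at (316,318). In the top view the large key lies at (341,231) with its grip at right (366,223). The table's front edge faces lower right, with the brass screw at (325,147) and post lips at about (362,125) and (292,178).

Run:
```python
from h import *
np.set_printoptions(precision=4,suppress=True)
P=cloud("top",np.load("top0.npy")); D=np.load("top0.npy")
box=(P[...,0]>.46)&(P[...,0]<.85)&(P[...,1]>.2)&(P[...,1]<.62)&(D>0)
m=(box&(P[...,2]>.006)&(P[...,2]<.09)).astype(np.uint8)
n,L,s,ce=cv2.connectedComponentsWithStats(m)
for i in range(1,n):
    if s[i,4]>200:
        Q=P[L==i]; print("comp",s[i],cv2.minAreaRect(Q[:,:2].astype(np.float32)))
i=1+np.argmax(s[1:,4]); Q=P[L==i]
# high points = posts
for z in(.046,.05):
    m2=((L==i)&(P[...,2]>z)).astype(np.uint8); n2,L2,s2,c2=cv2.connectedComponentsWithStats(m2)
    for j in range(1,n2):
        if s2[j,4]>8: q=P[L2==j]; print(z,s2[j],q.mean(0),q[:,2].max())
p=cv2.imread("pics/top0.png")
cv2.imwrite("pics/c1.png",np.hstack([cv2.resize(p[50:200,230:380],None,fx=4,fy=4,interpolation=2)]))
print(R.from_rotvec(bot.get_obs()["tcp_rot"]).as_matrix())
```

```text
comp [ 209    9   80   38 1507] ((0.8278881311416626, 0.5333665609359741), (0.005626691039651632, 0.17976775765419006), 15.01844310760498)
comp [ 239   60  131  126 8444] ((0.6109964847564697, 0.4095151722431183), (0.2173953652381897, 0.23661644756793976), 37.35567092895508)
0.046 [ 244   61  100   94 1062] [0.6499 0.4417 0.049 ] 0.055621646343423085
0.046 [287  82   6   5  13] [0.6935 0.441  0.0466] 0.04740333160127584
0.046 [267  97   4   4   9] [0.6578 0.4899 0.0469] 0.04884784920510321
0.046 [292 101   3   7  10] [0.645  0.4318 0.0467] 0.04751727334452671
0.046 [297 103   5   6  11] [0.6415 0.4191 0.0466] 0.04779222211664791
0.046 [356 116  14  14 105] [0.5983 0.2731 0.0533] 0.05942566489644366
0.046 [285 170  14  14 106] [0.4748 0.4346 0.0534] 0.06050451404272763
0.05 [255  73  66  55 239] [0.6605 0.4532 0.0521] 0.055621646343423085
0.05 [244 106  10  11  37] [0.6265 0.5327 0.0509] 0.0531637514991779
0.05 [357 116  13  14  96] [0.5988 0.2726 0.0537] 0.05942566489644366
0.05 [285 170  14  13 101] [0.4751 0.4348 0.0537] 0.06050451404272763
[[-0.8953  0.4456  0.    ]
 [ 0.4456  0.8953  0.0001]
 [ 0.      0.0001 -1.    ]]
```

View pics/c1.png

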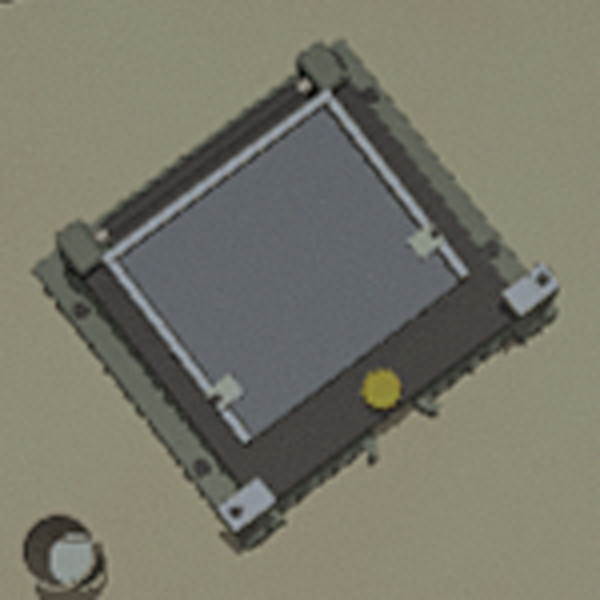

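The crop shows the table front edge, with the flared mouth between (372,452) and (428,405) in crop pixels. That is about (330,157) in the full picture and agrees with the network. Estimate: mouth at (0.5254, 0.3452), table yaw 37.4°. The key grip is at (0.369, 0.2665), heading 107.6°.

{"fn": "drive_tool", "kwargs": {"increments": [[-0.035,-0.02,0,0,0,-0.12,1],[-0.07,-0.04,0,0,0,-0.24,1],[-0.105,-0.061,0,0,0,-0.36,1],[-0.14,-0.081,0,0,0,-0.48,1],[-0.176,-0.102,0,0,0,-0.6,1]]}}

```text
t: 1.42
position: [0.3377, 0.313, 0.2314]
tcp_rot: [-0.16, 3.137, 0.0]
contact_force: [0.7, 0.5, -0.9]
grip_width: 1.0
finger_force: 0.0
```

```bash
cat >> h.py <<'E'
def go(x,y,z,yaw):
    "remaining shift in tool axes to world TCP, turn about tool z so tool y heads yaw deg"
    o=bot.get_obs(); M=R.from_rotvec(o["tcp_rot"]).as_matrix()
    T=np.c_[[np.sin(np.radians(yaw)),-np.cos(np.radians(yaw)),0],[np.cos(np.radians(yaw)),np.sin(np.radians(yaw)),0],[0,0,-1]]
    np.set_printoptions(precision=4,suppress=True)
    print("t",o["t"],"pos",o["position"],"yaw",np.degrees(np.arctan2(M[1,1],M[0,1])),"q",o["q"],"F",o["contact_force"],"w",o["grip_width"],o["finger_force"])
    print("shift",M.T@(np.array([x,y,z])-o["position"]),"turn",R.from_matrix(M.T@T).as_rotvec())
E
python3 -c "
from h import *
go(.369,.2665,.12,197.6)"
```

```text
t 1.4167 pos [0.3377 0.313  0.2314] yaw 95.84586976270698 q [ 0.7474  0.1494 -0.2821  1.1389 -0.0001  0.6454] F [ 0.7265  0.5243 -0.9277] w 0.9997845960681054 0.0Traceback (most recent call last):
  File "<string>", line 3, in <module>
    go(.369,.2665,.12,197.6)
    ~~^^^^^^^^^^^^^^^^^^^^^^
  File "h.py", line 30, in go
    print("shift",M.T@(np.array([x,y,z])-o["position"]),"turn",R.from_matrix(M.T@T).as_rotvec())
                                                               ~~~~~~~~~~~~~^^^^^^^
  File "scipy/spatial/transform/_rotation.pyx", line 1143, in scipy.spatial.transform._rotation.Rotation.from_matrix
ValueError: Non-positive determinant (left-handed or null coordinate frame) in rotation matrix 0: [[ 0.2037  0.979   0.0004]
 [ 0.979  -0.2037 -0.0001]
 [ 0.0001 -0.0004  1.    ]].
```

{"fn": "drive_tool", "kwargs": {"increments": [[-0.009,-0.018,0.01,0,0,-0.12,1],[-0.018,-0.037,0.02,0,0,-0.24,1],[-0.018,-0.037,0.03,0,0,-0.36,1],[-0.018,-0.037,0.04,0,0,-0.48,1],[-0.018,-0.037,0.05,0,0,-0.6,1]]}}

```text
t: 1.83
position: [0.359, 0.2788, 0.181]
tcp_rot: [-1.078, 2.95, 0.0]
contact_force: [-0.4, 0.8, -0.9]
grip_width: 1.001
finger_force: 0.0
```

{"fn": "drive_tool", "kwargs": {"increments": [[0,0,0.01,0,0,-0.12,1],[0,0,0.02,0,0,-0.24,1],[0,0,0.03,0,0,-0.36,1],[0,0,0.03,0,0,-0.48,1],[0,0,0.03,0,0,-0.6,1]]}}

```text
t: 2.25
position: [0.3581, 0.2789, 0.1506]
tcp_rot: [1.903, -2.498, 0.0]
contact_force: [0.3, 0.2, 1.0]
grip_width: 1.002
finger_force: 0.0
```

{"fn": "drive_tool", "kwargs": {"increments": [[0,0,0,0,0,-0.12,1],[0,0,0,0,0,-0.24,1],[0,0,0,0,0,-0.36,1],[0,0,0,0,0,-0.48,1],[0,0,0,0,0,-0.54,1]]}}

```text
t: 2.67
position: [0.3586, 0.2793, 0.1514]
tcp_rot: [-2.5, 1.902, -0.0]
contact_force: [0.2, -0.1, -0.1]
grip_width: 0.997
finger_force: 0.0
```

{"fn": "drive_tool", "kwargs": {"increments": [[0,0,0,0,0,0,1],[0,0,0,0,0,0,1]]}}

```text
t: 2.83
position: [0.3587, 0.2793, 0.1514]
tcp_rot: [-2.494, 1.91, -0.0]
contact_force: [-0.0, 0.6, 0.4]
grip_width: 0.996
finger_force: 0.0
```

```bash
sed -i 's/T=np.c_\[\[np.sin(np.radians(yaw)),-np.cos(np.radians(yaw)),0\]/T=np.c_[[-np.sin(np.radians(yaw)),np.cos(np.radians(yaw)),0]/' h.py
sed -i 's/ T=np.c_\[\(\[.*\]\)\]$/ T=np.array([\1]).T/' h.py; grep -n "T=" h.py
python3 -c "
from h import *
go(.369,.2665,.02,197.6)"
```

```text
27:    T=np.array([[-np.sin(np.radians(yaw)),np.cos(np.radians(yaw)),0],[np.cos(np.radians(yaw)),np.sin(np.radians(yaw)),0],[0,0,-1]]).T
t 2.8333 pos [0.3587 0.2793 0.1514] yaw -164.90323929118543 q [ 0.6617  0.1933 -0.4475  0.9297 -0.     -1.1726] F [-0.0285  0.6187  0.3572] w 0.9964662114249854 0.0
shift [ 0.0151 -0.0066  0.1314] turn [-0.0002  0.0001 -0.0437]
```

{"fn": "drive_tool", "kwargs": {"increments": [[0.008,-0.003,0.03,0,0,-0.044,1],[0.015,-0.0065,0.06,0,0,-0.044,1],[0.015,-0.0065,0.09,0,0,-0.044,1],[0.015,-0.0065,0.11,0,0,-0.044,1],[0.015,-0.0065,0.11,0,0,-0.044,1]]}}

```text
t: 3.25
position: [0.3659, 0.2642, 0.0379]
tcp_rot: [2.53, -1.851, -0.004]
contact_force: [-0.5, -0.3, -0.2]
grip_width: 1.004
finger_force: 0.0
```

```bash
python3 -c "
from h import *
go(.369,.2665,.016,197.6)
p,D=shot('scene','s2.png'); q,_=shot('top','t2.png')
cv2.imwrite('pics/c2.png',np.hstack([cv2.resize(p[120:260,300:440],None,fx=2.8,fy=2.8),cv2.resize(q[160:300,290:430],None,fx=2.8,fy=2.8)])[...,::-1])"
```

```text
t 3.25 pos [0.3659 0.2642 0.0379] yaw -162.38451561890724 q [ 0.6254  0.322  -0.6224  0.634  -0.     -1.2528] F [-0.4725 -0.3202 -0.1885] w 1.004297626714041 0.0
shift [-0.0013 -0.0038  0.0219] turn [ 0.0072 -0.0024  0.0003]
```

View pics/c2.png

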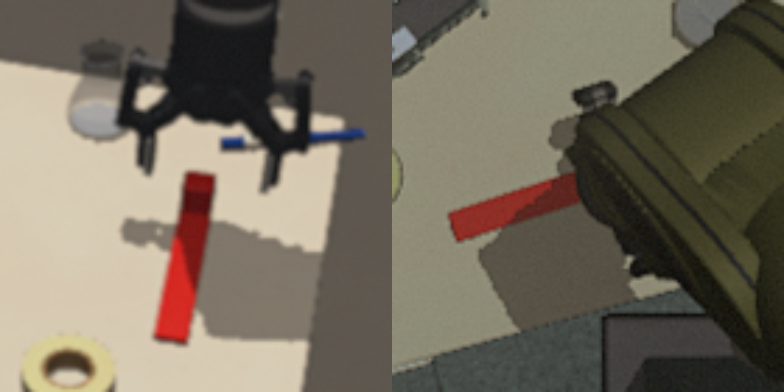

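The fingers stand on both sides of the grip, aligned with the key, so I go down and close.

{"fn": "drive_tool", "kwargs": {"increments": [[-0.001,-0.004,0.012,0.007,-0.002,0,1],[-0.001,-0.004,0.022,0.007,-0.002,0,1],[-0.001,-0.004,0.022,0.007,-0.002,0,1],[-0.001,-0.004,0.022,0.007,-0.002,0,-1],[-0.001,-0.004,0.022,0.007,-0.002,0,-1]]}}

```text
t: 3.77
position: [0.3732, 0.2694, 0.0207]
tcp_rot: [-2.53, 1.848, -0.005]
contact_force: [0.5, -0.2, -0.4]
grip_width: 0.748
finger_force: 0.0
```

{"fn": "drive_tool", "kwargs": {"increments": [[0,0,0,0,0,0,-1],[0,0,0,0,0,0,-1],[0,0,0,0,0,0,-1],[0,0,0,0,0,0,-1],[0,0,0,0,0,0,-1]]}}

```text
t: 4.18
position: [0.3727, 0.269, 0.0201]
tcp_rot: [-2.531, 1.848, -0.004]
contact_force: [-1.1, -0.7, 6.7]
grip_width: 0.296
finger_force: 58.7
```

```bash
python3 -c "
from h import *
go(.43,.25,.05,127.4)"
```

```text
t 4.1833 pos [0.3727 0.269  0.0201] yaw -162.28084655813615 q [ 0.6253  0.3491 -0.6425  0.5707 -0.0002 -1.2547] F [-1.062  -0.6897  6.6622] w 0.2958752376517152 58.69177473010495
shift [ 0.0355 -0.0491 -0.0295] turn [-0.0055  0.0071  1.2273]
```

{"fn": "drive_tool", "kwargs": {"increments": [[0,0,-0.015,0,0,0.0,-1],[0.006,-0.006,-0.025,0,0,0.1,-1],[0.012,-0.014,-0.025,0,0,0.22,-1],[0.018,-0.02,-0.025,0,0,0.34,-1],[0.024,-0.027,-0.025,0,0,0.46,-1]]}}

```text
t: 4.6
position: [0.4055, 0.2538, 0.0448]
tcp_rot: [-2.036, 2.383, -0.001]
contact_force: [-0.1, 0.0, -1.3]
grip_width: 0.292
finger_force: 59.1
```

{"fn": "drive_tool", "kwargs": {"increments": [[0,0,0,0,0,0.12,-1],[0,0,0,0,0,0.24,-1],[0,0,0,0,0,0.36,-1],[0,0,0,0,0,0.48,-1],[0,0,0,0,0,0.6,-1]]}}

```text
t: 5.02
position: [0.405, 0.2537, 0.0444]
tcp_rot: [-1.241, 2.879, 0.002]
contact_force: [-0.3, -0.3, -0.4]
grip_width: 0.296
finger_force: 59.1
```

{"fn": "drive_tool", "kwargs": {"increments": [[0,0,0,0,0,0.1,-1],[0,0,0,0,0,0.17,-1],[0,0,0,0,0,0.17,-1],[0,0,0,0,0,0.17,-1]]}}

```text
t: 5.35
position: [0.405, 0.2539, 0.0445]
tcp_rot: [-1.004, 2.97, 0.003]
contact_force: [-0.2, -0.5, -1.5]
grip_width: 0.294
finger_force: 59.0
```

```bash
cat > look.py <<'E'
from h import *
import sys
go(*map(float,sys.argv[2:6]))
p,D=shot('scene'); q,E=shot('top')
cv2.imwrite('pics/'+sys.argv[1],np.hstack([cv2.resize(p[110:250,210:400],None,fx=2.1,fy=2.1),cv2.resize(q[90:230,265:455],None,fx=2.1,fy=2.1)])[...,::-1])
for c,i,d in(("scene",p,D),("top",q,E)):
    h=cv2.cvtColor(i,cv2.COLOR_RGB2HSV); m=((h[...,0]<8)|(h[...,0]>172))&(h[...,1]>130)&(h[...,2]>40)&(d>0)
    P=cloud(c,d); Q=P[m]; Q=Q[(Q[:,1]<.5)&(Q[:,0]>.3)&(Q[:,1]<Q[:,0]+.05)]
    if len(Q)>20: print(c,len(Q),cv2.minAreaRect(Q[:,:2].astype(np.float32)),"z",Q[:,2].min(),Q[:,2].max())
    for r in bot.place_of(c,"key_tip")[:2]: print(c,"tip",r["conf"],r["at"],onz(c,*r["at"],.005))
E
python3 look.py l3.png .406 .254 .02 127.4
```

```text
t 5.35 pos [0.405  0.2539 0.0445] yaw 127.3505814438392 q [ 0.5597  0.3413 -0.567   0.6555  0.0002 -0.0922] F [-0.1614 -0.4713 -1.5136] w 0.29433179625788153 59.041838171251584
shift [-0.0007 -0.0005  0.0245] turn [-0.0004  0.007  -0.0009]
scene 622 ((0.451223760843277, 0.29204291105270386), (0.14192219078540802, 0.036283574998378754), 34.257240295410156) z 0.026585177850556516 0.09543229130156955
scene tip 0.74 [302.6, 184.8] [0.5272 0.3022 0.005 ]
scene tip 0.55 [343.0, 334.5] [0.2573 0.6043 0.005 ]
top 481 ((0.46567845344543457, 0.3056372404098511), (0.1128612831234932, 0.04433223605155945), 22.65729331970215) z -0.003268782987217419 0.36377072801680793
top tip 0.72 [335.3, 166.8] [0.5046 0.3344 0.005 ]
top tip 0.7 [224.2, 274.9] [0.25   0.5954 0.005 ]
```

View pics/l3.png

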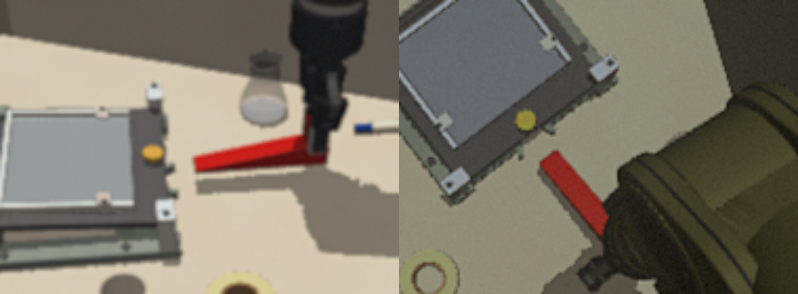

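The key is held level, pointing at the mouth, with its tip just short of the flares. I lower it nearly to the bench and measure.

{"fn": "drive_tool", "kwargs": {"increments": [[-0.0007,-0.0005,0.01,0,0,0,-1],[-0.0007,-0.0005,0.02,0,0,0,-1],[-0.0007,-0.0005,0.0235,0,0,0,-1],[-0.0007,-0.0005,0.0235,0,0,0,-1]]}}

```text
t: 5.88
position: [0.4058, 0.2539, 0.0206]
tcp_rot: [-1.002, 2.971, 0.003]
contact_force: [0.6, 0.2, -1.3]
grip_width: 0.295
finger_force: 59.0
```

```bash
cat > axis.py <<'E'
from h import *
go(.406,.254,.02,127.4)
M=np.array([.5254,.3452]); a=np.radians(37.4); ex=np.array([np.cos(a),np.sin(a)]); ey=np.array([-ex[1],ex[0]])
o=bot.get_obs(); print("TCP in table",(o["position"][:2]-M)@ex,(o["position"][:2]-M)@ey)
for c in("scene","top"):
    p,D=shot(c); h=cv2.cvtColor(p,cv2.COLOR_RGB2HSV)
    m=((h[...,0]<8)|(h[...,0]>172))&(h[...,1]>130)&(h[...,2]>40)&(D>0)
    P=cloud(c,D); W=P[m]; X=(W[:,:2]-M)@ex; Y=(W[:,:2]-M)@ey
    k=(X<.05)&(X>-.2)&(abs(Y)<.04)&(W[:,2]<.045)&(W[:,2]>-.01); X,Y,Z=X[k],Y[k],W[k,2]
    print(c,k.sum(),"X max",X.max())
    for b in np.arange(-.14,.06,.02):
        s=(X>=b)&(X<b+.02)
        if s.sum()>8: print("  x%.2f y %.4f..%.4f mid %.4f z %.4f"%(b+.01,*np.percentile(Y[s],[3,97]),np.percentile(Y[s],[3,97]).mean(),np.median(Z[s])))
    # slot flares: low table bits in front
    A=P[D>0]; X=(A[:,:2]-M)@ex; Y=(A[:,:2]-M)@ey
    s=(X>-.008)&(X<.007)&(abs(Y)<.04)&(A[:,2]>.005)&(A[:,2]<.02)
    print("  front bits Y hist",np.histogram(Y[s],np.arange(-.04,.041,.005)),)
E
python3 axis.py
```

```text
t 5.8833 pos [0.4058 0.2539 0.0206] yaw 127.26899671313323 q [ 0.5588  0.3752 -0.5948  0.5945  0.0002 -0.0916] F [ 0.6392  0.1942 -1.268 ] w 0.2954399930065247 59.036878229817376
shift [-0.0002  0.      0.0006] turn [-0.0004  0.0062 -0.0023]
TCP in table -0.15048520954913125 6.684755589471403e-05
scene 622 X max -0.019856538329842965
  x-0.13 y -0.0084..0.0155 mid 0.0035 z 0.0220
  x-0.11 y -0.0093..0.0155 mid 0.0031 z 0.0192
  x-0.09 y -0.0084..0.0160 mid 0.0038 z 0.0159
  x-0.07 y -0.0077..0.0161 mid 0.0042 z 0.0126
  x-0.05 y -0.0092..0.0163 mid 0.0035 z 0.0092
  x-0.03 y -0.0073..0.0159 mid 0.0043 z 0.0062
  front bits Y hist (array([0, 0, 2, 2, 2, 0, 0, 0, 0, 0, 0, 2, 4, 2, 0, 0]), array([-0.04 , -0.035, -0.03 , -0.025, -0.02 , -0.015, -0.01 , -0.005,
       -0.   ,  0.005,  0.01 ,  0.015,  0.02 ,  0.025,  0.03 ,  0.035,
        0.04 ]))
top 444 X max -0.019001918798945562
  x-0.13 y 0.0059..0.0133 mid 0.0096 z 0.0216
  x-0.11 y -0.0059..0.0137 mid 0.0039 z 0.0201
  x-0.09 y -0.0100..0.0139 mid 0.0020 z 0.0173
  x-0.07 y -0.0096..0.0142 mid 0.0023 z 0.0140
  x-0.05 y -0.0091..0.0146 mid 0.0028 z 0.0103
  x-0.03 y -0.0090..0.0143 mid 0.0026 z 0.0073
  front bits Y hist (array([1, 0, 2, 6, 1, 0, 0, 0, 0, 0, 0, 2, 7, 1, 0, 2]), array([-0.04 , -0.035, -0.03 , -0.025, -0.02 , -0.015, -0.01 , -0.005,
       -0.   ,  0.005,  0.01 ,  0.015,  0.02 ,  0.025,  0.03 ,  0.035,
        0.04 ]))
```

{"fn": "drive_tool", "kwargs": {"increments": [[-0.004,-0.003,0,0,0.005,0,-1],[-0.012,-0.003,0,0,0.005,0,-1],[-0.02,-0.003,0,0,0.005,0,-1],[-0.028,-0.003,0,0,0.005,0,-1],[-0.034,-0.003,0,0,0.005,0,-1]]}}

```text
t: 6.4
position: [0.4368, 0.2734, 0.0215]
tcp_rot: [-1.002, 2.973, 0.001]
contact_force: [-0.0, -0.2, -0.3]
grip_width: 0.297
finger_force: 59.0
```

```bash
python3 axis.py
```

```text
t 6.4 pos [0.4368 0.2734 0.0215] yaw 127.24672432207795 q [ 0.5595  0.4244 -0.5029  0.6395 -0.0002 -0.0906] F [-0.0452 -0.2316 -0.2669] w 0.29736463572471816 59.038363978033885
shift [0.0363 0.0031 0.0013] turn [-0.0006  0.004  -0.0027]
TCP in table -0.11400248545477581 -0.0031662788586084567
scene 599 X max 0.010319152427187206
  x-0.13 y 0.0075..0.0116 mid 0.0095 z 0.0118
  x-0.11 y -0.0078..0.0118 mid 0.0020 z 0.0128
  x-0.09 y -0.0118..0.0123 mid 0.0002 z 0.0221
  x-0.07 y -0.0119..0.0123 mid 0.0002 z 0.0189
  x-0.05 y -0.0109..0.0127 mid 0.0009 z 0.0159
  x-0.03 y -0.0119..0.0137 mid 0.0009 z 0.0124
  x-0.01 y -0.0126..0.0130 mid 0.0002 z 0.0097
  x0.01 y -0.0207..0.0122 mid -0.0043 z 0.0072
  front bits Y hist (array([ 0,  0,  1,  4,  1,  8,  8,  9,  8, 11, 10,  1,  4,  2,  0,  0]), array([-0.04 , -0.035, -0.03 , -0.025, -0.02 , -0.015, -0.01 , -0.005,
       -0.   ,  0.005,  0.01 ,  0.015,  0.02 ,  0.025,  0.03 ,  0.035,
        0.04 ]))
top 402 X max 0.013604065281474082
  x-0.07 y -0.0115..0.0108 mid -0.0004 z 0.0201
  x-0.05 y -0.0107..0.0109 mid 0.0001 z 0.0171
  x-0.03 y -0.0129..0.0109 mid -0.0010 z 0.0138
  x-0.01 y -0.0127..0.0116 mid -0.0006 z 0.0102
  x0.01 y -0.0127..0.0120 mid -0.0003 z 0.0076
  front bits Y hist (array([ 0,  0,  2,  8,  2, 11, 11, 14, 14, 10,  7,  3,  7,  2,  0,  1]), array([-0.04 , -0.035, -0.03 , -0.025, -0.02 , -0.015, -0.01 , -0.005,
       -0.   ,  0.005,  0.01 ,  0.015,  0.02 ,  0.025,  0.03 ,  0.035,
        0.04 ]))
```

{"fn": "drive_tool", "kwargs": {"increments": [[0,0,0.0013,0,0.004,0,-1],[-0.006,0,0.0013,0,0.004,0,-1],[-0.012,0,0.0013,0,0.004,0,-1],[-0.018,0,0.0013,0,0.004,0,-1],[-0.024,0,0.0013,0,0.004,0,-1]]}}

```text
t: 6.92
position: [0.4543, 0.2869, 0.0201]
tcp_rot: [1.003, -2.975, 0.002]
contact_force: [-1.6, -0.6, 3.6]
grip_width: 0.295
finger_force: 59.4
```

{"fn": "drive_tool", "kwargs": {"increments": [[-0.005,0,0,0,0,0,-1],[-0.01,0,0,0,0,0,-1],[-0.015,0,0,0,0,0,-1],[-0.02,0,0,0,0,0,-1]]}}

```text
t: 7.25
position: [0.468, 0.2973, 0.0201]
tcp_rot: [1.001, -2.971, 0.005]
contact_force: [-7.6, -6.0, 12.5]
grip_width: 0.296
finger_force: 60.7
```

```bash
cat > st.py <<'E'
from h import *
np.set_printoptions(precision=4,suppress=True)
M=np.array([.5254,.3452]); a=np.radians(37.4); ex=np.array([np.cos(a),np.sin(a)]); ey=np.array([-ex[1],ex[0]])
o=bot.get_obs(); d=o["position"][:2]-M; F=o["contact_force"]; m=o["moment"]
T=R.from_rotvec(o["tcp_rot"]).as_matrix()
print("t",o["t"],"TCP tab",d@ex,d@ey,o["position"][2],"est tip",d@ex+.1325,"F fwd/left/up",F[:2]@ex,F[:2]@ey,F[2],"M",m,"yaw",np.degrees(np.arctan2(T[1,1],T[0,1])),"tilt z",T[:,2],o["finger_force"])
E
python3 st.py
```

```text
t 7.25 TCP tab -0.07469767225616651 -0.003228204678871846 0.020122948697864965 est tip 0.057802327743833495 F fwd/left/up -9.69833527287426 -0.10936155953274884 12.517032425378057 M [-0.9149  0.9466  0.0917] yaw 127.2407819044502 tilt z [-0.0052 -0.0049 -1.    ] 60.69898592191748
```

{"fn": "drive_tool", "kwargs": {"increments": [[-0.003,0,-0.0008,0,0,0,-1],[-0.006,0,-0.0008,0,0,0,-1],[-0.009,0,-0.0008,0,0,0,-1],[-0.012,0,-0.0008,0,0,0,-1]]}}

```text
t: 7.58
position: [0.4775, 0.3046, 0.0202]
tcp_rot: [1.001, -2.971, 0.004]
contact_force: [-6.2, -4.5, 6.5]
grip_width: 0.295
finger_force: 59.8
```

```bash
python3 st.py
```

```text
t 7.5833 TCP tab -0.06265534890046534 -0.0031416427232047253 0.02016653715819291 est tip 0.06984465109953467 F fwd/left/up -7.61909779661492 0.1934630878400605 6.465683045392654 M [-0.4927  0.6144 -0.0162] yaw 127.23926674598782 tilt z [-0.0053 -0.0044 -1.    ] 59.84095110674389
```

{"fn": "drive_tool", "kwargs": {"increments": [[-0.003,0,-0.0006,0,0,0,-1],[-0.006,0,-0.0006,0,0,0,-1],[-0.009,0,-0.0006,0,0,0,-1],[-0.012,0,-0.0006,0,0,0,-1]]}}

```text
t: 7.92
position: [0.488, 0.3128, 0.0205]
tcp_rot: [1.002, -2.973, 0.002]
contact_force: [-3.8, -3.7, 0.4]
grip_width: 0.294
finger_force: 59.2
```

```bash
python3 st.py; python3 look.py l4.png .4 .25 .02 127.4 | head -0
```

```text
t 7.9167 TCP tab -0.049412448748477306 -0.003054147259536951 0.02048532705321308 est tip 0.0830875512515227 F fwd/left/up -5.252081054110447 -0.6059898861619848 0.3736764272643126 M [-0.3223  0.6071  0.0377] yaw 127.24793553366553 tilt z [-0.0039 -0.0029 -1.    ] 59.237821067799814Exception ignored on flushing sys.stdout:
BrokenPipeError: [Errno 32] Broken pipe
```

View pics/l4.png

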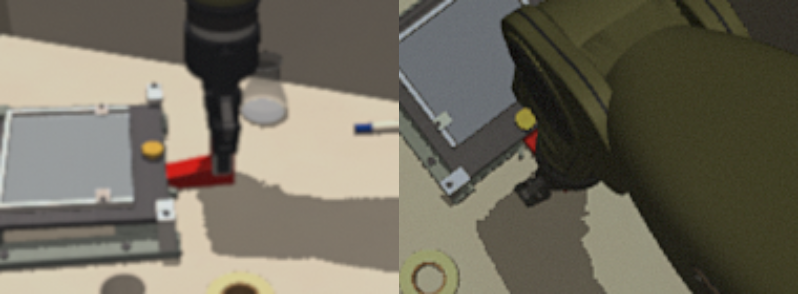

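The key is in the slot under the deck and clear of the flask. The push is about 5 N, so I go on in smaller steps.

{"fn": "drive_tool", "kwargs": {"increments": [[-0.0015,0,0,0,0,0,-1],[-0.003,0,0,0,0,0,-1],[-0.0045,0,0,0,0,0,-1]]}}

```text
t: 8.37
position: [0.4919, 0.3157, 0.0209]
tcp_rot: [1.002, -2.974, 0.002]
contact_force: [-3.6, -1.0, -2.1]
grip_width: 0.295
finger_force: 59.1
```

```bash
python3 st.py
```

```text
t 8.3667 TCP tab -0.044479253034189856 -0.0030976099196797745 0.020933167507269795 est tip 0.08802074696581015 F fwd/left/up -3.4668568602177734 1.364311988177596 -2.058782127954541 M [-0.2283  0.6436  0.0405] yaw 127.24908485951535 tilt z [-0.0028 -0.0023 -1.    ] 59.14550632762257
```

{"fn": "drive_tool", "kwargs": {"increments": [[-0.0015,0,0.0005,0,0,0,-1],[-0.003,0,0.0005,0,0,0,-1],[-0.0045,0,0.0005,0,0,0,-1]]}}

```text
t: 8.62
position: [0.4961, 0.3189, 0.0207]
tcp_rot: [1.003, -2.975, 0.001]
contact_force: [-4.9, -2.0, -1.7]
grip_width: 0.291
finger_force: 59.3
```

{"fn": "drive_tool", "kwargs": {"increments": [[-0.0015,0,0,0,0,0,-1],[-0.003,0,0,0,0,0,-1]]}}

```text
t: 8.78
position: [0.4985, 0.3208, 0.0207]
tcp_rot: [1.003, -2.975, 0.001]
contact_force: [-4.0, -1.5, -1.6]
grip_width: 0.293
finger_force: 59.3
```

```bash
python3 st.py
```

```text
t 8.7833 TCP tab -0.03616659982812191 -0.0030701171540240962 0.02066703586476152 est tip 0.0963334001718781 F fwd/left/up -4.118851964159401 1.2388563621262554 -1.5944721867373577 M [-0.0718  0.9076  0.077 ] yaw 127.25166762472386 tilt z [-0.0017 -0.0013 -1.    ] 59.31001572171226
```

{"fn": "drive_tool", "kwargs": {"increments": [[-0.0015,0,0,0,0,0,-1],[-0.003,0,0,0,0,0,-1]]}}

```text
t: 8.95
position: [0.501, 0.3227, 0.0207]
tcp_rot: [1.003, -2.975, 0.001]
contact_force: [-4.9, -0.1, -1.3]
grip_width: 0.295
finger_force: 59.3
```

{"fn": "drive_tool", "kwargs": {"increments": [[-0.001,0,0,0,0,0,-1],[-0.002,0,0,0,0,0,-1],[-0.002,0,0,0,0,0,-1]]}}

```text
t: 9.2
position: [0.503, 0.3242, 0.0208]
tcp_rot: [1.003, -2.976, 0.0]
contact_force: [-4.0, 0.5, -3.1]
grip_width: 0.292
finger_force: 59.2
```

```bash
python3 st.py
```

```text
t 9.2 TCP tab -0.030588549349198815 -0.003078330298386202 0.020768129582975033 est tip 0.10191145065080119 F fwd/left/up -2.8179483801427976 2.8238665007515054 -3.081420941648199 M [0.0995 0.8262 0.089 ] yaw 127.25245005700685 tilt z [-0.0009 -0.0006 -1.    ] 59.185388892365154
```

{"fn": "drive_tool", "kwargs": {"increments": [[-0.001,0.0007,0.0004,0,0,0,-1],[-0.002,0.0007,0.0004,0,0,0,-1],[-0.002,0.0007,0.0004,0,0,0,-1]]}}

```text
t: 9.45
position: [0.5046, 0.3257, 0.0205]
tcp_rot: [1.003, -2.977, 0.002]
contact_force: [-2.3, -0.4, -1.9]
grip_width: 0.293
finger_force: 59.1
```

```bash
python3 st.py
```

```text
t 9.45 TCP tab -0.028347518033543198 -0.0028311094945966467 0.02053242258020964 est tip 0.10415248196645681 F fwd/left/up -2.0886703336475603 1.0717360728899186 -1.9112181114492892 M [-0.0051  0.5773  0.0738] yaw 127.23659428905506 tilt z [ 0.0001 -0.001  -1.    ] 59.1468402830651
```

{"fn": "drive_tool", "kwargs": {"increments": [[-0.001,0,0,0,0,0,-1],[-0.0015,0,0,0,0,0,-1],[-0.0015,0,0,0,0,0,-1]]}}

```text
t: 9.7
position: [0.5055, 0.3265, 0.0205]
tcp_rot: [1.003, -2.976, 0.002]
contact_force: [-3.0, -0.1, -1.8]
grip_width: 0.295
finger_force: 59.1
```

```bash
python3 st.py
cat > deck.py <<'E'
from h import *
M=np.array([.5254,.3452]); a=np.radians(37.4); ex=np.array([np.cos(a),np.sin(a)]); ey=np.array([-ex[1],ex[0]])
for c in("scene","top"):
    Ds=[np.load(c+"0.npy"),shot(c)[1]]
    for D in Ds:
        P=cloud(c,D)[D>0]; X=(P[:,:2]-M)@ex; Y=(P[:,:2]-M)@ey
        s=(X>.07)&(X<.15)&(Y>-.05)&(Y<.06)&(P[:,2]>.02)&(P[:,2]<.08)
        A=np.c_[X[s],Y[s],np.ones(s.sum())]; r=np.linalg.lstsq(A,P[s,2],rcond=None)[0]; print(c,"slope x,y",r[:2],s.sum())
E
python3 deck.py
```

```text
t 9.7 TCP tab -0.02721354715404079 -0.002790822847488923 0.020453708761130316 est tip 0.10528645284595922 F fwd/left/up -2.4624097726620096 1.7750330497355076 -1.8393086820721853 M [-0.1024  0.5264  0.0538] yaw 127.23330655743126 tilt z [-0.0005 -0.0013 -1.    ] 59.12767819769215
scene slope x,y [ 0.06273519 -0.00059977] 1130
scene slope x,y [ 0.0064693  -0.00161082] 1117
top slope x,y [0.05810884 0.00051494] 1627
top slope x,y [0.00400098 0.00154114] 1188
```

{"fn": "drive_tool", "kwargs": {"increments": [[-0.001,0,0,0,0,0,-1],[-0.0015,0,0,0,0,0,-1],[-0.0015,0,0,0,0,0,-1]]}}

```text
t: 10.05
position: [0.5065, 0.3273, 0.0204]
tcp_rot: [1.003, -2.976, 0.002]
contact_force: [-2.6, -1.5, -1.2]
grip_width: 0.291
finger_force: 59.2
```

```bash
python3 st.py
```

```text
t 10.05 TCP tab -0.025881144496896935 -0.0027523452129518 0.020434760232628996 est tip 0.10661885550310307 F fwd/left/up -3.001241078188549 0.40175881645734024 -1.2445117490805784 M [-0.1383  0.5102  0.0835] yaw 127.23618049592655 tilt z [-0.0007 -0.0014 -1.    ] 59.159708531806245
```

{"fn": "drive_tool", "kwargs": {"increments": [[-0.001,0,0,0,0,0,-1],[-0.001,0,0,0,0,0,-1]]}}

```text
t: 10.22
position: [0.5074, 0.328, 0.0204]
tcp_rot: [1.003, -2.976, 0.001]
contact_force: [-1.9, -1.7, -1.7]
grip_width: 0.294
finger_force: 59.1
```

```bash
python3 st.py
```

```text
t 10.2167 TCP tab -0.024713188711166977 -0.0027246109862030573 0.020432319959500594 est tip 0.10778681128883302 F fwd/left/up -2.5645533799115725 -0.15017154419113332 -1.6715295086528121 M [-0.1238  0.4926  0.0452] yaw 127.23885093229066 tilt z [-0.0006 -0.0012 -1.    ] 59.115216782083735
```

{"fn": "drive_tool", "kwargs": {"increments": [[-0.0007,0,0,0,0,0,-1],[-0.0007,0,0,0,0,0,-1]]}}

```text
t: 10.38
position: [0.5079, 0.3284, 0.0204]
tcp_rot: [1.003, -2.976, 0.001]
contact_force: [-3.1, -0.6, -2.2]
grip_width: 0.293
finger_force: 59.1
```

```bash
python3 st.py; python3 deck.py
```

```text
t 10.3833 TCP tab -0.024081714776671717 -0.0026794169666019656 0.02038078316779356 est tip 0.10841828522332829 F fwd/left/up -2.8205555557361386 1.3766785999804194 -2.1609434106432195 M [-0.1927  0.4601  0.0291] yaw 127.24271774272201 tilt z [-0.0007 -0.0012 -1.    ] 59.13407348503824
scene slope x,y [ 0.06273519 -0.00059977] 1130
scene slope x,y [-0.00123361 -0.00043273] 1121
top slope x,y [0.05810884 0.00051494] 1627
top slope x,y [-0.00143516  0.00048381] 1155
```

{"fn": "drive_tool", "kwargs": {"increments": [[-0.0006,0,0,0,0,0,-1],[-0.0006,0,0,0,0,0,-1]]}}

```text
t: 10.65
position: [0.5082, 0.3287, 0.0204]
tcp_rot: [1.003, -2.976, 0.002]
contact_force: [-3.4, -1.2, -1.8]
grip_width: 0.297
finger_force: 59.1
```

```bash
python3 st.py
```

```text
t 10.65 TCP tab -0.023698507296667178 -0.002677398230252554 0.020378857574308854 est tip 0.10880149270333284 F fwd/left/up -3.443160966594907 1.1400892197253985 -1.755999460727486 M [-0.2188  0.4646 -0.0012] yaw 127.24187491403156 tilt z [-0.001  -0.0014 -1.    ] 59.130053915432654
```

{"fn": "drive_tool", "kwargs": {"increments": [[-0.0006,0,0,0,0,0,-1],[-0.0006,0,0,0,0,0,-1]]}}

```text
t: 10.82
position: [0.5086, 0.329, 0.0203]
tcp_rot: [1.003, -2.976, 0.002]
contact_force: [-3.1, -0.7, -1.4]
grip_width: 0.295
finger_force: 59.1
```

```bash
python3 st.py
```

```text
t 10.8167 TCP tab -0.023162447373740458 -0.002640833352081545 0.020330612153455708 est tip 0.10933755262625955 F fwd/left/up -2.872594993445301 1.3670386883073222 -1.449510033290548 M [-0.1368  0.4703  0.0096] yaw 127.24199260206149 tilt z [-0.0011 -0.0014 -1.    ] 59.125339583843015
```

{"fn": "drive_tool", "kwargs": {"increments": [[-0.0006,0,0,0,0,0,-1],[-0.0006,0,0,0,0,0,-1]]}}

```text
t: 10.98
position: [0.5089, 0.3293, 0.0203]
tcp_rot: [1.003, -2.975, 0.002]
contact_force: [-4.3, -1.9, -1.7]
grip_width: 0.296
finger_force: 59.2
```

{"fn": "drive_tool", "kwargs": {"increments": [[-0.0006,0,0,0,0,0,-1],[-0.0006,0,0,0,0,0,-1]]}}

```text
t: 11.15
position: [0.5092, 0.3295, 0.0202]
tcp_rot: [1.002, -2.975, 0.002]
contact_force: [-4.9, -2.4, -0.6]
grip_width: 0.298
finger_force: 59.2
```

{"fn": "drive_tool", "kwargs": {"increments": [[-0.0006,0,0,0,0,0,-1],[-0.0006,0,0,0,0,0,-1]]}}

```text
t: 11.32
position: [0.5094, 0.3296, 0.0202]
tcp_rot: [1.002, -2.974, 0.002]
contact_force: [-5.7, -3.1, 0.5]
grip_width: 0.293
finger_force: 59.3
```

{"fn": "drive_tool", "kwargs": {"increments": [[-0.0005,0,0,0,0,0,-1],[-0.0005,0,0,0,0,0,-1]]}}

```text
t: 11.48
position: [0.5095, 0.3297, 0.0202]
tcp_rot: [1.002, -2.974, 0.003]
contact_force: [-4.9, -2.8, 0.7]
grip_width: 0.296
finger_force: 59.4
```

{"fn": "drive_tool", "kwargs": {"increments": [[-0.0007,0,0,0,0,0,-1],[-0.0007,0,0,0,0,0,-1],[-0.0007,0,0,0,0,0,-1]]}}

```text
t: 11.73
position: [0.5097, 0.3299, 0.0202]
tcp_rot: [1.002, -2.973, 0.003]
contact_force: [-6.7, -3.5, 1.7]
grip_width: 0.291
finger_force: 59.5
```

```bash
python3 st.py
```

```text
t 11.7333 TCP tab -0.021810391890827726 -0.002627097884209567 0.02019386189209997 est tip 0.11068960810917228 F fwd/left/up -7.497767526991532 1.2917412069695535 1.6922589206434433 M [-0.5724  0.9587  0.0607] yaw 127.23926080251428 tilt z [-0.0034 -0.0031 -1.    ] 59.51380711805541
```

{"fn": "drive_tool", "kwargs": {"increments": [[-0.0007,0,0,0,0,0,-1],[-0.0007,0,0,0,0,0,-1],[-0.0007,0,0,0,0,0,-1]]}}

```text
t: 11.98
position: [0.5098, 0.33, 0.0202]
tcp_rot: [1.002, -2.972, 0.003]
contact_force: [-7.1, -4.2, 2.8]
grip_width: 0.296
finger_force: 59.6
```

```bash
python3 st.py; python3 deck.py
```

```text
t 11.9833 TCP tab -0.021605883604363947 -0.0026099860869997927 0.020190689102634673 est tip 0.11089411639563607 F fwd/left/up -8.211729006028476 0.9592815044157006 2.7976615938054605 M [-0.6382  0.9898  0.0313] yaw 127.24214739504517 tilt z [-0.004  -0.0036 -1.    ] 59.58542455045972
scene slope x,y [ 0.06273519 -0.00059977] 1130
scene slope x,y [0.00156121 0.00034331] 1111
top slope x,y [0.05810884 0.00051494] 1627
top slope x,y [-0.00232491  0.00038195] 1126
```

{"fn": "drive_tool", "kwargs": {"increments": [[-0.001,0,0,0,0,0,-1],[-0.002,0,0,0,0,0,-1],[-0.002,0,0,0,0,0,-1]]}}

```text
t: 12.33
position: [0.5105, 0.3307, 0.0202]
tcp_rot: [1.001, -2.971, 0.004]
contact_force: [-9.0, -6.1, 4.7]
grip_width: 0.296
finger_force: 58.7
```

```bash
python3 st.py
```

```text
t 12.3333 TCP tab -0.02068017394714204 -0.00244494277032444 0.0201548948108905 est tip 0.11181982605285797 F fwd/left/up -10.834673447702675 0.5648941290258431 4.738454362698498 M [-0.8021  1.2741  0.0551] yaw 127.2525147529318 tilt z [-0.0057 -0.0046 -1.    ] 58.706232528202236
```

{"fn": "drive_tool", "kwargs": {"increments": [[-0.001,0,-0.0002,0,0,0,-1],[-0.002,0,-0.0002,0,0,0,-1],[-0.002,0,-0.0002,0,0,0,-1]]}}

```text
t: 12.58
position: [0.5106, 0.3308, 0.0201]
tcp_rot: [1.0, -2.968, 0.006]
contact_force: [-11.6, -7.4, 6.2]
grip_width: 0.298
finger_force: 58.8
```

```bash
python3 st.py
```

```text
t 12.5833 TCP tab -0.020482114857599907 -0.002449478304540814 0.02013177317389289 est tip 0.1120178851424001 F fwd/left/up -13.676322355131926 1.1535556946248695 6.1860758960546445 M [-1.1607  1.7476  0.1356] yaw 127.24931199177173 tilt z [-0.0083 -0.0066 -0.9999] 58.82635313028004
```

{"fn": "drive_tool", "kwargs": {"increments": [[-0.001,0,-0.0004,0,0,0,-1],[-0.002,0,-0.0004,0,0,0,-1],[-0.002,0,-0.0004,0,0,0,-1]]}}

```text
t: 12.83
position: [0.511, 0.3313, 0.0201]
tcp_rot: [0.999, -2.965, 0.006]
contact_force: [-14.1, -7.9, 5.9]
grip_width: 0.295
finger_force: 59.4
```

```bash
python3 st.py
```

```text
t 12.8333 TCP tab -0.01988227284015134 -0.0022356425871222912 0.02012608869552339 est tip 0.11261772715984866 F fwd/left/up -16.01692231908228 2.240381133939213 5.898976390305933 M [-1.3311  2.0219  0.0599] yaw 127.25029029299967 tilt z [-0.0105 -0.0078 -0.9999] 59.419564572453965
```

{"fn": "drive_tool", "kwargs": {"increments": [[-0.001,0,-0.0003,0,0,0,-1],[-0.0015,0,-0.0003,0,0,0,-1],[-0.0015,0,-0.0003,0,0,0,-1]]}}

```text
t: 13.08
position: [0.511, 0.3314, 0.0202]
tcp_rot: [0.999, -2.963, 0.007]
contact_force: [-15.4, -9.7, 7.7]
grip_width: 0.294
finger_force: 59.5
```

```bash
python3 st.py
```

```text
t 13.0833 TCP tab -0.019810983108752043 -0.002185174454571009 0.020151318390623944 est tip 0.11268901689124797 F fwd/left/up -18.160950400710945 1.6583524055964727 7.693638292371883 M [-1.6046  2.3944  0.0864] yaw 127.25522714657862 tilt z [-0.0126 -0.0093 -0.9999] 59.524933885841165
```

{"fn": "drive_tool", "kwargs": {"increments": [[-0.001,0,-0.0003,0,0,0,-1],[-0.002,0,-0.0003,0,0,0,-1],[-0.002,0,-0.0003,0,0,0,-1]]}}

```text
t: 13.33
position: [0.511, 0.3315, 0.0201]
tcp_rot: [0.998, -2.96, 0.009]
contact_force: [-17.7, -10.9, 9.7]
grip_width: 0.291
finger_force: 59.7
```

```bash
python3 st.py
```

```text
t 13.3333 TCP tab -0.019700473733099584 -0.0021285992140474587 0.020137128678545297 est tip 0.11279952626690043 F fwd/left/up -20.67867147858196 2.048558965915637 9.717677929483832 M [-1.9197  2.8288  0.1951] yaw 127.26966060150355 tilt z [-0.0154 -0.0113 -0.9998] 59.670841841070796
```

{"fn": "drive_tool", "kwargs": {"increments": [[-0.0005,0,-0.0003,0,0,0,-1],[-0.001,0,-0.0003,0,0,0,-1],[-0.001,0,-0.0003,0,0,0,-1]]}}

```text
t: 13.58
position: [0.511, 0.3316, 0.0201]
tcp_rot: [0.997, -2.958, 0.01]
contact_force: [-19.1, -12.3, 9.2]
grip_width: 0.296
finger_force: 59.6
```

```bash
python3 st.py
```

```text
t 13.5833 TCP tab -0.01970849076484437 -0.002106283585289132 0.020101284878202817 est tip 0.11279150923515563 F fwd/left/up -22.673711097796037 1.7952721404767633 9.174436549066966 M [-1.9929  3.0141  0.1781] yaw 127.26467448609726 tilt z [-0.0168 -0.0123 -0.9998] 59.64324136984942
```

{"fn": "drive_tool", "kwargs": {"increments": [[0.002,0,0,0,0,0,-1],[0.004,0,0,0,0,0,-1],[0.005,0,0,0,0,0,-1],[0.005,0,0,0,0,0,-1]]}}

```text
t: 13.92
position: [0.5111, 0.3316, 0.0201]
tcp_rot: [1.0, -2.966, 0.005]
contact_force: [-10.5, -4.9, 0.1]
grip_width: 0.297
finger_force: 59.1
```

```bash
python3 st.py
```

```text
t 13.9167 TCP tab -0.019601644959637052 -0.002098684676012338 0.02014894930565776 est tip 0.11289835504036295 F fwd/left/up -11.294669522418108 2.4901943544254688 0.11905518154555345 M [-1.08    1.7379  0.153 ] yaw 127.27474466258555 tilt z [-0.0096 -0.0068 -0.9999] 59.13952897015406
```

{"fn": "drive_tool", "kwargs": {"increments": [[0.002,0,0.0004,0,0,0,-1],[0.004,0,0.0008,0,0,0,-1],[0.004,0,0.0008,0,0,0,-1]]}}

```text
t: 14.17
position: [0.5111, 0.3316, 0.0202]
tcp_rot: [1.002, -2.973, 0.002]
contact_force: [-4.7, -0.9, -3.8]
grip_width: 0.292
finger_force: 59.3
```

```bash
python3 st.py
```

```text
t 14.1667 TCP tab -0.019577713266513815 -0.0021281909630183338 0.020151569219276706 est tip 0.1129222867334862 F fwd/left/up -4.22679512138957 2.134479453251823 -3.775505591847267 M [-0.4925  1.2365  0.1426] yaw 127.27215805958025 tilt z [-0.004  -0.0024 -1.    ] 59.27428793185754
```

{"fn": "drive_tool", "kwargs": {"increments": [[0.001,0.001,0.0012,0,0,0,-1],[0.001,0.001,0.0012,0,0,0,0.2],[0.001,0.001,0.0012,0,0,0,0.2],[0.001,0.001,0.0012,0,0,0,0.2],[0.001,0.001,0.0012,0,0,0,0.2]]}}

```text
t: 14.58
position: [0.5132, 0.3334, 0.0207]
tcp_rot: [-1.002, 2.975, -0.0]
contact_force: [-0.2, 0.3, 0.7]
grip_width: 0.601
finger_force: 0.0
```

```bash
python3 st.py; python3 deck.py; python3 axis.py | grep -v front; python3 look.py l5.png .4 .25 .02 127.4 >/dev/null
```

```text
t 14.5833 TCP tab -0.01691571507762934 -0.0019826289927076116 0.020708515668595648 est tip 0.11558428492237066 F fwd/left/up 0.0038166062050406235 0.3525209028203754 0.6825336577929823 M [-0.0088 -0.0274 -0.0312] yaw 127.2253365447804 tilt z [ 0.0021  0.0005 -1.    ] 0.0
scene slope x,y [ 0.06273519 -0.00059977] 1130
scene slope x,y [ 0.00101248 -0.00010023] 1120
top slope x,y [0.05810884 0.00051494] 1627
top slope x,y [0.00026963 0.00151976] 1091
t 14.6833 pos [0.5124 0.3329 0.0203] yaw 127.23525740017769 q [ 0.5766  0.5589 -0.2503  0.7612 -0.0007 -0.0733] F [ 0.4251  0.4952 -0.08  ] w 0.6008591175355682 0.0
shift [0.1325 0.0015 0.0003] turn [-0.0007  0.0004 -0.0029]
TCP in table -0.01780019831598669 -0.0018408241624562685
scene 121 X max 0.00988548421339263
  x-0.03 y 0.0085..0.0129 mid 0.0107 z 0.0046
  x-0.01 y -0.0117..0.0287 mid 0.0085 z 0.0206
  x0.01 y -0.0107..0.0127 mid 0.0010 z 0.0216
       -0.   ,  0.005,  0.01 ,  0.015,  0.02 ,  0.025,  0.03 ,  0.035,
        0.04 ]))
top 4 X max -0.03308000447266352
       -0.   ,  0.005,  0.01 ,  0.015,  0.02 ,  0.025,  0.03 ,  0.035,
        0.04 ]))
```

View pics/l5.png

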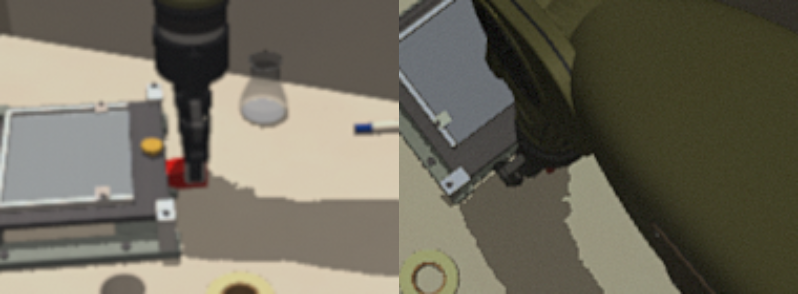

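The deck is level and the grip is released. I withdraw straight up and away.

{"fn": "drive_tool", "kwargs": {"increments": [[0,0,-0.01,0,0,0,0.2],[0,0,-0.03,0,0,0,0.2],[0,0,-0.06,0,0,0,0.2],[0.02,0,-0.09,0,0,0,0.2],[0.05,0,-0.12,0,0,0,0.2]]}}

```text
t: 15.4
position: [0.474, 0.3039, 0.1414]
tcp_rot: [-1.003, 2.975, -0.0]
contact_force: [0.1, -0.4, -0.6]
grip_width: 0.601
finger_force: 0.0
```

{"fn": "drive_tool", "kwargs": {"increments": [[0.03,0,-0.01,0,0,0,0.2],[0.06,0,-0.02,0,0,0,0.2],[0.09,0,-0.02,0,0,0,0.2],[0.1,0,-0.02,0,0,0,0.2],[0.1,0,-0.02,0,0,0,0.2]]}}

```text
t: 15.82
position: [0.3901, 0.2404, 0.1603]
tcp_rot: [1.002, -2.975, 0.002]
contact_force: [-0.7, -0.2, 1.1]
grip_width: 0.601
finger_force: 0.0
```

```bash
python3 deck.py; python3 axis.py; python3 look.py l6.png .4 .25 .02 127.4 >/dev/null
```

```text
scene slope x,y [ 0.06273519 -0.00059977] 1130
scene slope x,y [0.00025224 0.00079849] 1118
top slope x,y [0.05810884 0.00051494] 1627
top slope x,y [-0.00077854  0.00150059] 1620
t 15.9167 pos [0.3934 0.2427 0.1602] yaw 127.23901135916098 q [ 0.5531  0.1981 -0.4158  0.9562 -0.0006 -0.0968] F [0.0026 0.8163 0.5021] w 0.5963203713133334 0.0
shift [-0.0168  0.0015  0.1402] turn [-0.0006  0.0006 -0.0028]
TCP in table -0.16712849266318247 -0.0012628444875018296
scene 254 X max 0.010156119978155168
  x-0.03 y 0.0085..0.0130 mid 0.0108 z 0.0240
  x-0.01 y -0.0106..0.0130 mid 0.0012 z 0.0225
  x0.01 y -0.0124..0.0127 mid 0.0002 z 0.0217
  front bits Y hist (array([ 0,  0,  0,  0,  0,  0,  0,  0,  0, 12, 24,  2,  5,  0,  0,  0]), array([-0.04 , -0.035, -0.03 , -0.025, -0.02 , -0.015, -0.01 , -0.005,
       -0.   ,  0.005,  0.01 ,  0.015,  0.02 ,  0.025,  0.03 ,  0.035,
        0.04 ]))
top 104 X max 0.01226849576860948
  x-0.01 y -0.0137..0.0110 mid -0.0013 z 0.0238
  x0.01 y -0.0140..0.0109 mid -0.0015 z 0.0222
  front bits Y hist (array([1, 0, 2, 6, 4, 2, 1, 1, 0, 0, 5, 2, 8, 1, 0, 0]), array([-0.04 , -0.035, -0.03 , -0.025, -0.02 , -0.015, -0.01 , -0.005,
       -0.   ,  0.005,  0.01 ,  0.015,  0.02 ,  0.025,  0.03 ,  0.035,
        0.04 ]))
```

View pics/l6.png

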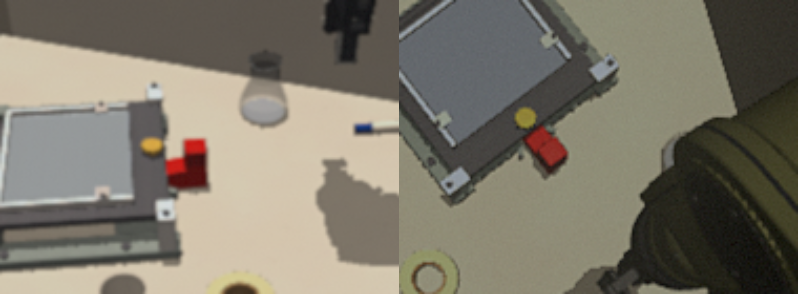

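The deck is level (slope about 0), the key sits straight in the slot and stayed put on release. The tape roll and flask have not moved, and the arm is clear.

```bash
python3 -c "
from station import bot
print(bot.job_done())"
```

```text
the job is handed in; nothing more can be done
None
```

I handed the job in, with no verdict returned: the deck measures level within about 0.001 rad and the key is straight in the slot, pushed to about 22 N and released; I could not measure its force on the screw, but by your 0.7–1.1 ratio it is about 15–25 N.

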